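Perch the blue wash tablet with the tongs

TASK

Set out a guest's wash: take the red-tipped sprung tongs from their stand, use them to pick the blue detergent tablet off the grey tray, and leave it balanced on the crest of the light-blue upturned dosing cup. Then stand the tongs upright in their stand again. Touch the tablet only with the tongs, and do not shift the cups, the other tablets or anything else on the table.

Things in the scene. Friction and masses are not known exactly. Their poses are not given: they have to be found in the camera images.
- tongs: steel sprung tongs upright in the stand, tips down, 105 mm tall, 90 g, sprung open. Origin midway, level with the tips' lower ends, z up to the bow (13 mm half width, top at 105 mm), arms at +y and -y closing along y, 14 mm thick along x. Grip from above, straddling the bow, on the two lugs at z = 70 mm; below them, down to z = 48 mm, the arms stay inside the lugs' outsides
- lug_left (a point): middle of the +y arm's red round lug, a bar 12 mm in diameter, 24 mm long along x, 30 mm below the hinge. Both lugs measure 52 mm over their outsides when free; squeezed to 47 mm the tips are about 46 mm apart; on a 24 mm tablet about 40 mm; tips shut at about 33 mm. The spring pushes each lug outwards with 3 N free, 5 N at 47 mm, 7 N at 40 mm; 20 to 40 N grips a tablet well
- lug_right (a point): the same on the -y arm
- tip_left (a point): middle of the inner face of the +y arm's red tip: 14 mm wide (x), 5 mm thick, 17 mm tall, from z = 1 to 18 mm in the tongs' frame. Free, the tips stand about 62 mm apart inside, 76 mm outside; squeezed on a tablet they are parallel and at most 4 mm lower in the tongs' frame. They move about 3 times as far as the lugs
- tip_right (a point): the same on the -y arm
- tongs_left (a joint): closing angle of the +y arm about its hinge in the bow (y = 9, z = 100 mm in the tongs' frame): 0 sprung open, about 0.2 rad on a tablet, 0.33 shut
- tongs_right (a joint): the same for the -y arm (hinge at y = -9 mm)
- stand: fixed grey open-topped steel stand for the tongs, base plate 56 x 120 x 4 mm, walls 32 x 96 mm outside, 24 x 88 mm inside, 40 mm tall; origin at the centre of its underside, long side along its y; inner floor 4 mm above the table. The tongs stand in it with their y along its y, either way round
- tray: fixed grey plastic tray 180 x 180 mm, rim 10 mm high, walls and floor 4 mm thick; origin at the centre of its underside; four tablets lie on it in two pairs, about 14 mm (as little as 5 mm) between the two of a pair, so the half-open tongs fit only on one pair of a tablet's sides
- tablet_blue: the blue one, the one to move: pressed detergent tablet, rigid, rounded square block 24 x 24 x 16 mm high, about 18 g, lying flat on the tray floor; origin at the centre of its underside, z up, x and y square to its sides
- tablet_white: white pressed detergent tablet, rigid, rounded square block 24 x 24 x 16 mm high, about 18 g, lying flat on the tray floor; origin at the centre of its underside, z up, x and y square to its sides
- tablet_green: green pressed detergent tablet, rigid, rounded square block 24 x 24 x 16 mm high, about 18 g, lying flat on the tray floor; origin at the centre of its underside, z up, x and y square to its sides
- tablet_yellow: yellow pressed detergent tablet, rigid, rounded square block 24 x 24 x 16 mm high, about 18 g, lying flat on the tray floor; origin at the centre of its underside, z up, x and y square to its sides
- cup_blue: light-blue plastic dosing cup standing upside down, loose, 200 g: 76 mm diameter (82 mm at its 6 mm foot rim), straight to 40 mm, then a hemispherical top of 38 mm radius, 78 mm tall in all; origin at the centre of its underside on the table, z up
- cup_blue_crest (a point): highest point of the blue cup's dome, 78 mm above the table
- cup_white: white dosing cup of the same shape, to be left alone; origin at the centre of its underside
- softener: orange bottle with white cap, 60 mm diameter, 170 mm tall, bystander; origin at the centre of its underside
- booster_jar: green jar, 70 mm diameter, 110 mm tall, bystander; origin at the centre of its underside
- mug: white mug, 76 mm diameter, 90 mm tall, handle at its +y, bystander; origin at the centre of its underside
- remote: black remote control 160 (x) x 46 (y) x 20 mm, lying flat, bystander; origin at the centre of its underside

How it is judged (in metres and radians):
On the way, in this order (a step that is already met when the one before it is completed fails the run):
1. the tongs are lifted out of their stand (height (world z) of tongs above 0.05 m), for 0.1 s.
2. the blue tablet is gripped between the tongs and raised off the tray (height (world z) of tablet_blue above 0.03 m and contact force between tablet_blue and tongs above 0.5 N), for 0.2 s.
3. the blue tablet rests on the crest of the blue cup, let go by the tongs (horizontal distance between tablet_blue and cup_blue_crest below 0.012 m and z of tablet_blue in the frame of cup_blue_crest between -0.008 and 0.008 m and angle between tablet_blue's own z axis and vertical below 0.45 rad and contact force between tablet_blue and tongs below 0.05 N and contact force between tablet_blue and cup_blue above 0.05 N and angle between cup_blue's own z axis and vertical below 0.1 rad), for 0.2 s.
At the end, for the whole second after the job is handed in: the blue tablet rests balanced on the blue cup's dome, its middle within 12 mm of the crest and tilted less than 0.45 rad, touched by nothing else; the cup upright; the tongs stand upright (within 0.2 rad) in their stand, tips within 8 mm of its floor and centred within 14 mm, all at rest (all of step 3 and linear speed of each of tablet_blue, tongs below 0.03 m/s and horizontal distance between tongs and stand below 0.014 m and z of tongs in the frame of stand below 0.012 m and angle between tongs's own z axis and vertical below 0.2 rad).
It fails at once if the fingers or arm touch the blue tablet (contact force between any of the fingers, the arm and tablet_blue above 0.3 N).
It fails at once if a cup is shifted by more than 15 mm (distance of any of cup_blue, cup_white from where it was at the start of the episode above 0.015 m).
It fails at once if another tablet is shifted by more than 12 mm (distance of any of tablet_white, tablet_green, tablet_yellow from where it was at the start of the episode above 0.012 m).
It fails at once if the orange bottle, green jar, mug or remote control is shifted by more than 20 mm (distance of any of softener, booster_jar, mug, remote from where it was at the start of the episode above 0.02 m).
It also fails if it takes over 59 s, if anything falls off the work surface, if the arm or the gripper's body presses on something with over 40 N, if the wrist force passes 120 N, or if a joint passes its speed limit or range.

ROBOT

A 7-joint arm with a two-finger parallel gripper is mounted at the origin on the work surface. World frame = base frame: x ahead of the robot, y to its left, z up, the work surface at z = 0. Lengths are in mm, angles in rad, forces in N, time in s.
With the tool pointing down it reaches from about 400 to 850 mm from the base axis. Payload 4.5 kg.
Tool frame: the origin (TCP) lies on the centre line of the jaws, within the pads' length; the fingertips stand r.tips_ahead ahead of it and the grasp point (between the pads) lies 2 mm behind it (r.tips_ahead is the distance from the TCP to the fingertips, in mm); z points along the fingers, y is the line along which they close (so a half turn about z gives the same grasp; the last joint's range is limited). The gripper opens to 85 mm and grips with 20 to 120 N. Pads are 22 mm wide; open, the fingers measure 114 mm over their backs; the gripper's body (76 mm by 85 mm) begins 54 mm behind the grasp point. The pads swing forward as they close: fully open they stand 13 mm farther back than shut.
Start: joints at [1.144, 0.689, -0.195, 1.565, 0.157, 0.902, -0.215], TCP at [277.946, -559.82, 248.317] pointing down, gripper open.
Joint ranges: [-3.01, 3.01], [-0.46, 2.08], [-1.47, 1.51], [0.13, 2.56], [-1, 4.14], [0.04, 2.09], [-2.66, 2.66]. Speed limits (rad/s): [2.57, 2.57, 3.14, 3.14, 3.14, 3.14, 3.14].

INTERFACE

Orientations are given as a rotation vector (axis times angle).
In Python, from station import r gives the robot as it stands.
- The arm moves only by the shell command python3 inch.py FILE [OPENING], which reads ROWS from the file FILE. ROWS is a JSON list of rows, 1 to 10 of them, each written [[dx, dy, dz], [rx, ry, rz]]: dx, dy, dz in cm, then a rotation vector rx, ry, rz in rad; each row shifts and turns the commanded pose from where the row before left it, along the tool's axes as they then stand; what a row does not reach is not made up. A row lasts 1/12 s, in which the tool goes at most 41.7 mm and 0.125 rad, less where a joint would pass 70% of its speed; a pose out of reach is approached as far as the arm can. OPENING is the finger opening in mm, set as the command begins (- or left out keeps the last). The fingers move at their own pace and stop on an object; the grip force is fixed at half the most. Time passes only in rows, so rows that do not move let the fingers close. It prints the time, the measured TCP pose, the force, the opening and the grip force at its end. Input that does not fit is refused with a message, and nothing moves.
- r.read_state(): the state, without advancing time (a new reading comes with each control period).
- r.camera(name): name is "scene" or "top" or "wrist"; returns a dict with "color" (384x512x3 uint8, blue, green, red), "vfov" (degrees; the focal length in pixels is half the picture's height over the tangent of half this angle, whatever the lens; pixels are square), "cx", "cy" (the principal point, pixels), "dist_coeffs" ([k1, k2, p1, p2, k3] as OpenCV has them; the pictures are not rectified), "xyz" and "rotation" of the camera in the world; the wrist camera has in their place "T_tool_cam" (4x4, takes a point from camera to tool coordinates, whose origin is the TCP and whose axes are the flange's). Camera axes: x right, y down, z forward; pixel columns grow to the right and rows downward; lengths in mm; the calibration is good to about 2 mm. A picture is of the moment at which its call begins: read the wrist's pose just before it. There is no depth.
- r.job_done(): hands the job in; it is judged then, once.
The state is a dict: "time_s": time; "joints": joint angles; "qd": joint speeds; "effort": joint torques, N m; "eef_pos": TCP position; "eef_rot": TCP orientation; "contact_force": force on the tool from outside, world axes, zero at the start; "moment": the same for the moment, N m; "grip_width": finger opening in mm; "grip_force": force on a finger pad.
Only numpy, scipy, OpenCV 4.12 (cv2) and the standard library are available. Lean on these libraries where they do the work, as an engineer would, in place of code of your own. Each camera call takes 0.05 s, during which the arm holds its last target. There are 200 camera calls.

## Working session

There is one attempt and no reset: what is moved stays moved. The work goes in short steps, Python scripts to look and compute and a shell command to move; the robot and the scene stay as the last step left them, time stands still between calls to the robot, and variables do not carry over. Pictures are saved under pics/ and viewed, at most 10 in all, crops included, and the job is handed in when it is done.

```bash
ls; mkdir -p pics; python3 - <<'E'
from station import r
import cv2,numpy as np
s=r.read_state(); print(s['time_s'],s['eef_pos'],s['eef_rot'],s['grip_width'],r.tips_ahead)
for n in ['top','scene']:
    c=r.camera(n); cv2.imwrite(f'pics/{n}0.png',c['color'])
    np.save(f'pics/{n}0.npy',{k:v for k,v in c.items() if k!='color'},allow_pickle=True)
    print(n,{k:v for k,v in c.items() if k!='color'})
a=cv2.imread('pics/top0.png');cv2.imwrite('pics/top0b.png',cv2.resize(a,(800,600),interpolation=cv2.INTER_CUBIC))
E
```

```text
inch.py
pics
station.py
0.0 [ 277.59939253 -559.28000989  247.47370653] [-3.05681854e+00 -7.17220319e-01  8.77626770e-04] 85.35886285481233 17.0
top {'vfov': 44.8319954237589, 'cx': 261.7209266742243, 'cy': 191.62693138332824, 'dist_coeffs': array([0.0253352, 0.       , 0.       , 0.       , 0.       ]), 'xyz': array([ 345.42103104,  -14.04493774, 1375.05303596]), 'rotation': array([-2.145742  ,  2.12646425, -0.16069433])}
scene {'vfov': 57.02319806716308, 'cx': 255.56005575028047, 'cy': 190.19452598080795, 'dist_coeffs': array([0.02936063, 0.        , 0.        , 0.        , 0.        ]), 'xyz': array([1113.58342107,   46.00673468,  614.51281466]), 'rotation': array([-1.664198  , -1.80496576,  0.83124157])}
```
View pics/top0b.png

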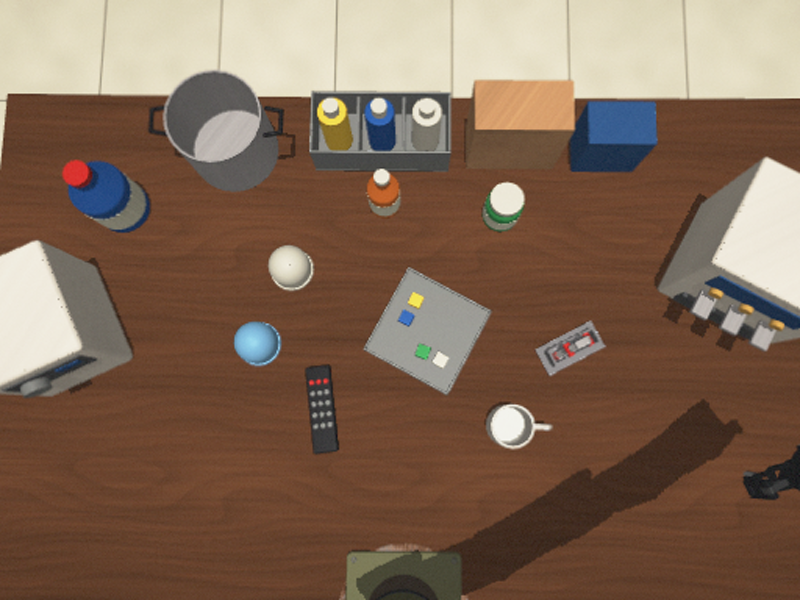

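View pics/scene0.png

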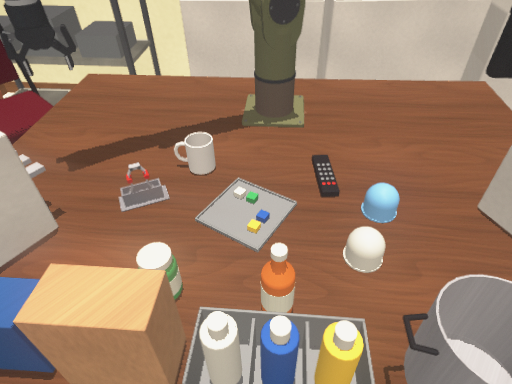

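Top view (800x600): stand with red-lugged tongs at about (571,348), blue tablet (406,318) with yellow at (416,300), blue cup (258,343). The scene view confirms the same layout.

```bash
cat > h.py <<'E'
import numpy as np, cv2
from scipy.spatial.transform import Rotation as R
from station import r
def cam(c,s=None):
    f=192/np.tan(np.radians(c['vfov'])/2)
    K=np.array([[f,0,c['cx']],[0,f,c['cy']],[0,0,1]])
    if 'T_tool_cam' in c:
        T=np.eye(4);T[:3,:3]=R.from_rotvec(s['eef_rot']).as_matrix();T[:3,3]=s['eef_pos']
        T=T@c['T_tool_cam']; return K,c['dist_coeffs'],T[:3,:3],T[:3,3]
    return K,c['dist_coeffs'],R.from_rotvec(c['rotation']).as_matrix(),np.array(c['xyz'])
def ray(C,uv):
    K,d,Rm,t=C
    p=cv2.undistortPoints(np.array([[uv]],float),K,d)[0,0]
    return t,Rm@np.array([p[0],p[1],1])
def onz(C,uv,z):
    t,v=ray(C,uv); return t+v*(z-t[2])/v[2]
def proj(C,P):
    K,d,Rm,t=C
    return cv2.projectPoints(np.array([P],float),cv2.Rodrigues(Rm.T)[0],-Rm.T@t,K,d)[0][0,0]
def tri(obs):
    A=0;b=0
    for C,uv in obs:
        t,v=ray(C,uv);v=v/np.linalg.norm(v);M=np.eye(3)-np.outer(v,v);A=A+M;b=b+M@t
    return np.linalg.solve(A,b)
def load(n): return np.load(f'pics/{n}.npy',allow_pickle=True).item()
def snap(n,name='wrist'):
    s=r.read_state();c=r.camera(name);cv2.imwrite(f'pics/{n}.png',c['color'])
    C=cam(c,s);np.save(f'pics/{n}.npy',{'C':C});return C
def L(n): return load(n)['C']
def go(target,yaw=None):
    """tool-axes displacement to target with current rotation"""
    s=r.read_state();Rm=R.from_rotvec(s['eef_rot']).as_matrix()
    return Rm.T@(np.array(target)-s['eef_pos'])
E
python3 - <<'E'
from h import *
C=cam(load('top0'));S=cam(load('scene0'))
q=lambda u,v:(u/1.5625,v/1.5625)
for n,uv,z in [('stand',(571,348),40),('stA',(537,351),4),('stB',(590,322),4),('stC',(605,346),4),('stD',(552,374),4),('blue',(406,318),20),('yel',(416,300),20),('green',(423,351),20),('white',(441,360),20),('cup',(258,343),40),('mug',(513,426),60)]:
    P=onz(C,q(*uv),z);print(n,P.round(),proj(S,P).round())
s=r.read_state();Rm=R.from_rotvec(s['eef_rot']).as_matrix();print(Rm.round(3));
c=r.camera('wrist');print(c['T_tool_cam'].round(3),c['vfov'])
E
```

```text
stand [ 470. -301.   40.] [144. 186.]
stA [ 467. -245.    4.] [169. 197.]
stB [ 523. -346.    4.] [123. 210.]
stC [ 477. -373.    4.] [119. 197.]
stD [ 424. -272.    4.] [164. 185.]
blue [525.   2.  20.] [264. 213.]
yel [559. -16.  20.] [255. 223.]
green [463. -30.  20.] [253. 195.]
white [447. -64.  20.] [240. 190.]
cup [474. 274.  40.] [380. 198.]
mug [ 328. -191.   60.] [199. 148.]
[[ 0.896  0.445 -0.001]
 [ 0.445 -0.896  0.001]
 [-0.    -0.002 -1.   ]]
[[   0.      -0.96    -0.28    71.271]
 [   1.       0.      -0.       0.352]
 [   0.      -0.28     0.96  -126.186]
 [   0.       0.       0.       1.   ]] 66.11607922346514
```

The rows are not in the units I measure in: shifts go in cm. I convert before sending: 24 mm is 2.4, -14 mm is -1.4.

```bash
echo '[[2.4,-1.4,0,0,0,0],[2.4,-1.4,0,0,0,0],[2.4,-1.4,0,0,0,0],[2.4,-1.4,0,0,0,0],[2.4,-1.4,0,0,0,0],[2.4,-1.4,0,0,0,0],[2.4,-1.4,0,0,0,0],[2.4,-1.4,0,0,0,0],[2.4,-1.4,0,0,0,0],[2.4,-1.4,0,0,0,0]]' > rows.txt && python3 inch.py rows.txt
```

```text
refused: ROWS must be rows with the three-number parts in brackets of their own. Nothing was moved.
```

Wrong form. The message asks for rows with the three-number parts in brackets of their own, so I'll send the same numbers that way.

```bash
echo '[[[2.4,-1.4,0],[0,0,0]],[[2.4,-1.4,0],[0,0,0]],[[2.4,-1.4,0],[0,0,0]],[[2.4,-1.4,0],[0,0,0]],[[2.4,-1.4,0],[0,0,0]],[[2.4,-1.4,0],[0,0,0]],[[2.4,-1.4,0],[0,0,0]],[[2.4,-1.4,0],[0,0,0]],[[2.4,-1.4,0],[0,0,0]],[[2.4,-1.4,0],[0,0,0]]]' > rows.txt && python3 inch.py rows.txt; echo '[[[0,0,0],[0,0,0]],[[0,0,0],[0,0,0]],[[0,0,0],[0,0,0]]]' > rows.txt && python3 inch.py rows.txt; python3 -c "
from h import *
snap('w1')"; echo '[[[3,0,0],[0,0,0]],[[3,0,0],[0,0,0]],[[2,0,0],[0,0,0]],[[0,0,0],[0,0,0]],[[0,0,0],[0,0,0]],[[0,0,0],[0,0,0]]]' > rows.txt && python3 inch.py rows.txt;python3 -c "
from h import *
snap('w2')
a=[cv2.imread(f'pics/{n}.png') for n in('w1','w2')]
cv2.imwrite('pics/w12.png',np.hstack([cv2.resize(i[:,56:456],(400,384)) for i in a]))
# also stacked
"
```

```text
time_s: 0.98
eef_pos: [431.1, -326.4, 248.1]
eef_rot: [-3.058, -0.717, 0.001]
contact_force: [0.7, -0.5, 0.8]
grip_width: 85.3
grip_force: 0.0
time_s: 1.23
eef_pos: [430.1, -328.2, 248.1]
eef_rot: [3.058, 0.717, -0.001]
contact_force: [-0.1, 0.1, -0.6]
grip_width: 85.4
grip_force: 0.0
time_s: 1.78
eef_pos: [500.7, -293.8, 248.0]
eef_rot: [3.059, 0.713, -0.003]
contact_force: [-0.3, -0.2, -0.2]
grip_width: 85.6
grip_force: 0.0
```

View pics/w12.png

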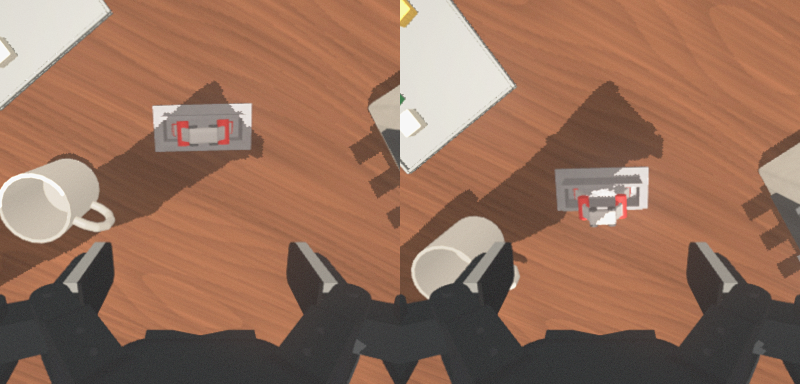

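Both show the stand and tongs near (203,128) and (602,200) in the montage; enlarging.

```bash
python3 -c "
from h import *
a=cv2.imread('pics/w1.png')[90:165,195:325];b=cv2.imread('pics/w2.png')[158:233,195:325]
print(L('w1')[3],L('w2')[3])
f=lambda i:cv2.resize(i,(780,300*3//2-0),interpolation=cv2.INTER_CUBIC)[:,:]
g=lambda i:cv2.resize(i,(520,300),interpolation=cv2.INTER_CUBIC)
cv2.imwrite('pics/w12c.png',np.vstack([g(a),g(b)]))"
```

```text
[ 494.2532075  -296.75821835  374.26328819] [ 564.9710181  -262.50035226  374.01776085]
```

View pics/w12c.png

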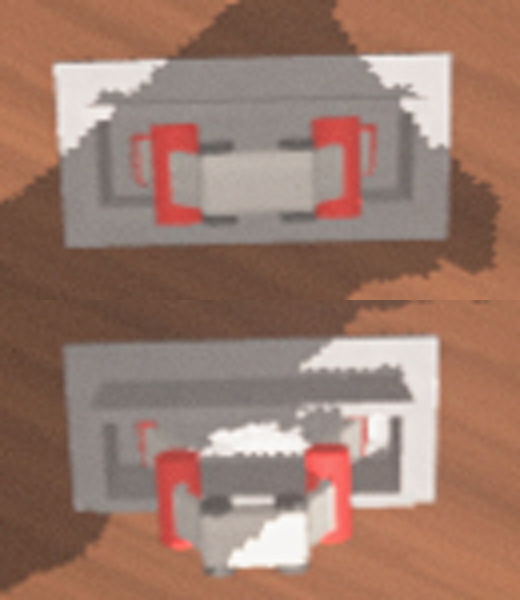

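Crop: base plate corners clear in both; lugs at (177,174)/(337,168) above and (180,500)/(329,496) below; bow between them.

```bash
python3 -c "
from h import *
A,B=L('w1'),L('w2')
a=lambda p:(195+p[0]/4-.4,90+p[1]/4-.4)
b=lambda p:(195+p[0]/4-.4,158+(p[1]-300)/4-.4)
for p,q in [((55,63),(63,347)),((452,53),(439,337)),((449,238),(436,503)),((66,247),(78,511)),((177,174),(180,500)),((337,168),(329,496))]:
    print(tri([(A,a(p)),(B,b(q))]).round(1),onz(A,a(p),4).round(1),onz(B,b(q),4).round(1))
for z in (64,70,76):
  for C,f,ps in((A,a,((177,174),(337,168))),(B,b,((180,500),(329,496)))):
    l,m=[onz(C,f(x),z) for x in ps]; d=m-l;print(z,((l+m)/2).round(1),np.linalg.norm(d).round(1),np.degrees(np.arctan2(d[1],d[0])).round(1))
c=np.array([onz(A,a(p),4) for p in((55,63),(452,53),(449,238),(66,247))]);print(c.mean(0),np.degrees(np.arctan2(*(c[1]+c[2]-c[0]-c[3])[[1,0]])))
c=np.array([onz(B,b(p),4) for p in((63,347),(439,337),(436,503),(78,511))]);print(c.mean(0),np.degrees(np.arctan2(*(c[1]+c[2]-c[0]-c[3])[[1,0]])))
s=r.read_state();Rm=R.from_rotvec(s['eef_rot']).as_matrix();print(Rm.round(3), np.degrees(np.arctan2(Rm[1,1],Rm[0,1])))
"
```

```text
[ 470.6 -244.4    5.1] [ 470.6 -244.4    4. ] [ 470.2 -244.1    4. ]
[ 526.3 -350.1    4.8] [ 526.4 -350.2    4. ] [ 526.2 -350.3    4. ]
[ 477.4 -375.8    6.5] [ 477.3 -376.4    4. ] [ 476.7 -376.5    4. ]
[ 421.8 -270.5    5.2] [ 421.3 -270.     4. ] [ 421.6 -271.     4. ]
[ 464.4 -292.5   76. ] [ 457.2 -291.5    4. ] [ 440.1 -299.8    4. ]
[ 483.4 -327.4   77.6] [ 480.8 -334.9    4. ] [ 463.2 -343.5    4. ]
64 [ 473.1 -310.6   64. ] 41.4 -61.5
64 [ 470. -312.   64.] 41.4 -62.1
70 [ 473.5 -310.3   70. ] 40.6 -61.5
70 [ 471.9 -311.1   70. ] 40.6 -62.1
76 [ 473.9 -310.    76. ] 39.8 -61.5
76 [ 473.7 -310.1   76. ] 39.8 -62.1
[ 473.88681868 -310.22776081    4.        ] -62.23660575404615
[ 473.69446383 -310.4821058     4.        ] -62.288094555554295
[[ 0.897  0.442 -0.002]
 [ 0.442 -0.897 -0.001]
 [-0.002  0.    -1.   ]] -63.77798138113888
```

Converted, -16 mm is -1.6, 35 mm is 3.5.

```bash
echo '[[[-1.6,0.15,3],[0,0,-0.026]],[[-1.55,0.15,3.5],[0,0,0]],[[0,0,3],[0,0,0]],[[0,0,0],[0,0,0]],[[0,0,0],[0,0,0]],[[0,0,0],[0,0,0]]]' > rows.txt && python3 inch.py rows.txt; python3 -c "
from h import *
s=r.read_state();Rm=R.from_rotvec(s['eef_rot']).as_matrix();print(s['eef_pos'],Rm.round(3), np.degrees(np.arctan2(Rm[1,1],Rm[0,1])),go([473.8,-310.3,72]),r.tips_ahead)"
```

```text
time_s: 2.33
eef_pos: [476.6, -309.9, 154.8]
eef_rot: [3.048, 0.756, 0.003]
contact_force: [0.7, 0.4, 0.7]
grip_width: 85.4
grip_force: 0.0
[ 476.5861741  -309.85106805  154.81461482] [[ 0.884  0.467  0.002]
 [ 0.467 -0.884 -0.001]
 [ 0.002  0.002 -1.   ]] -62.13950772694978 [-2.80373218 -1.07794997 82.80822328] 17.0
```

Converted, 20 mm is 2, 12 mm is 1.2.

```bash
echo '[[[-0.28,-0.11,2],[0,0,0]],[[0,0,2],[0,0,0]],[[0,0,2],[0,0,0]],[[0,0,1.2],[0,0,0]],[[0,0,1],[0,0,0]],[[0,0,0],[0,0,0]],[[0,0,0],[0,0,0]],[[0,0,0],[0,0,0]]]' > rows.txt && python3 inch.py rows.txt;  python3 -c "
from h import *
print(go([473.8,-310.3,72]))"; echo '[[[0,0,0],[0,0,0]],[[0,0,0],[0,0,0]],[[0,0,0],[0,0,0]],[[0,0,0],[0,0,0]],[[0,0,0],[0,0,0]],[[0,0,0],[0,0,0]]]' > rows.txt && python3 inch.py rows.txt 47; python3 -c "
from h import *
snap('w3')"
```

```text
time_s: 3.0
eef_pos: [473.5, -309.9, 72.4]
eef_rot: [3.047, 0.757, 0.003]
contact_force: [-0.1, 0.5, -0.4]
grip_width: 85.2
grip_force: 0.0
[0.06470607 0.44108511 0.43732575]
time_s: 3.5
eef_pos: [473.4, -309.9, 72.2]
eef_rot: [3.047, 0.757, 0.002]
contact_force: [-0.0, -0.9, 3.9]
grip_width: 46.9
grip_force: 3.7
```

View pics/w3.png

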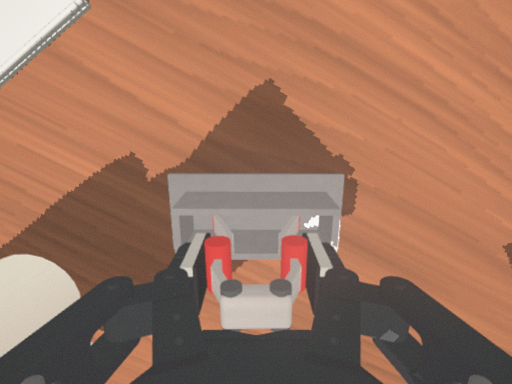

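Tongs held at 47 mm by both lugs, bow at (255,308), roughly centred. Lift.

```bash
echo '[[[0,0,-0.8],[0,0,0]],[[0,0,-1.5],[0,0,0]],[[0,0,-2.5],[0,0,0]],[[0,0,-2.5],[0,0,0]],[[0,0,-2.5],[0,0,0]],[[0,0,-2],[0,0,0]],[[0,0,-1],[0,0,0]],[[0,0,0],[0,0,0]],[[0,0,0],[0,0,0]]]' > rows.txt && python3 inch.py rows.txt;python3 -c "
from h import *
s=r.read_state();print(s['joints'].round(2) if hasattr(s['joints'],'round') else s['joints'])
g=go([463,35,205]);print(g)"
```

```text
time_s: 4.3
eef_pos: [472.3, -309.3, 199.0]
eef_rot: [-3.049, -0.757, 0.001]
contact_force: [0.7, 0.8, -0.9]
grip_width: 47.0
grip_force: 4.6
[ 0.59  0.67 -0.16  1.8   0.16  0.68 -0.74]
[ 152.89572379 -308.66009307   -5.94495029]
```

```bash
echo '[[[1.5,-1.2,0],[0,0,0]],[[2.5,-2,0],[0,0,-0.06]],[[2.5,-2,0],[0,0,0.06]],[[2.8,-2.3,0],[0,0,0]],[[2.8,-2.3,0],[0,0,0]],[[2.8,-2.3,0],[0,0,0]],[[2.5,-2,0],[0,0,0]],[[2.5,-2,0],[0,0,0]],[[2,-2,0],[0,0,0]],[[1,-1,0],[0,0,0]]]' > rows.txt && python3 inch.py rows.txt;echo '[[[0,0,0],[0,0,-0.06]],[[0,0,0],[0,0,-0.12]],[[0,0,0],[0,0,-0.12]],[[0,0,0],[0,0,-0.12]],[[0,0,0],[0,0,-0.12]],[[0,0,0],[0,0,-0.12]],[[0,0,0],[0,0,-0.12]],[[0,0,0],[0,0,-0.12]],[[0,0,0],[0,0,-0.12]],[[0,0,0],[0,0,-0.12]]]' > rows.txt && python3 inch.py rows.txt;echo '[[[0,0,0],[0,0,-0.12]],[[0,0,0],[0,0,-0.12]],[[0,0,0],[0,0,-0.12]],[[0,0,0],[0,0,-0.12]],[[0,0,0],[0,0,-0.12]],[[0,0,0],[0,0,-0.12]],[[0,0,0],[0,0,-0.12]],[[0,0,0],[0,0,-0.12]],[[0,0,0],[0,0,-0.06]],[[0,0,0],[0,0,0]]]' > rows.txt && python3 inch.py rows.txt;echo '[[[0,0,0],[0,0,0]],[[0,0,0],[0,0,0]]]' > rows.txt && python3 inch.py rows.txt; python3 -c "
from h import *
snap('w4')"; echo '[[[2,0,0],[0,0,0]],[[2,0,0],[0,0,0]],[[1,0,0],[0,0,0]],[[0,0,0],[0,0,0]],[[0,0,0],[0,0,0]],[[0,0,0],[0,0,0]]]' > rows.txt && python3 inch.py rows.txt; python3 -c "
from h import *
snap('w5')
a=[cv2.imread(f'pics/{n}.png') for n in('w4','w5')]
cv2.imwrite('pics/w45.png',np.hstack([i[:,56:456] for i in a]))"
```

```text
time_s: 5.13
eef_pos: [583.9, -27.4, 197.3]
eef_rot: [-3.043, -0.765, 0.003]
contact_force: [0.2, 0.4, -0.8]
grip_width: 47.5
grip_force: 4.6
time_s: 5.97
eef_pos: [582.6, -34.3, 197.7]
eef_rot: [-2.152, -2.287, 0.005]
contact_force: [-0.1, -0.5, -1.1]
grip_width: 47.3
grip_force: 4.6
time_s: 6.8
eef_pos: [582.7, -34.4, 197.5]
eef_rot: [-0.768, -3.043, 0.002]
contact_force: [-0.1, 0.1, -1.1]
grip_width: 46.9
grip_force: 4.6
time_s: 6.97
eef_pos: [583.4, -33.5, 198.5]
eef_rot: [-0.772, -3.044, 0.001]
contact_force: [0.3, -0.7, -1.2]
grip_width: 47.1
grip_force: 4.6
time_s: 7.52
eef_pos: [540.9, -9.7, 199.4]
eef_rot: [0.771, 3.044, -0.0]
contact_force: [0.4, -0.6, -0.7]
grip_width: 46.9
grip_force: 4.6
```

View pics/w45.png

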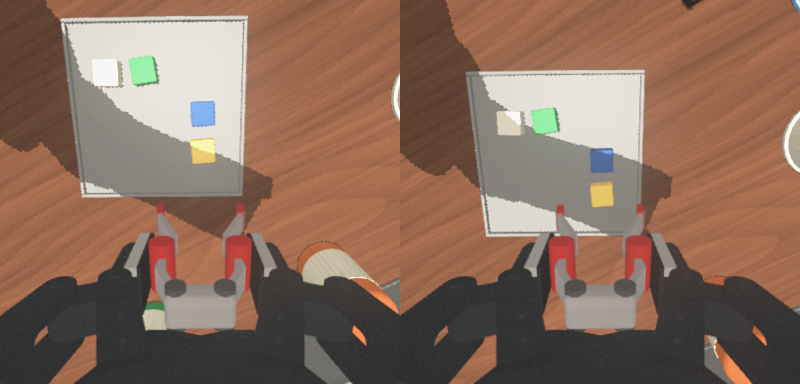

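Both views: blue tablet at (203,114) / (602,160), yellow at (203,151) / (601,194), tongs tips at (160,208), (240,208). The yellow is along the tool's x, so the tips pass freely on the blue one's y sides.

```bash
python3 -c "
from h import *
o=[]
for n in('w4','w5'):
    im=cv2.imread(f'pics/{n}.png')[:,56:456]
    x0,y0=(180,90) if n=='w4' else (180,135)
    o.append(cv2.resize(im[y0:y0+80,x0:x0+50],(375,600),interpolation=cv2.INTER_CUBIC))
cv2.imwrite('pics/w45c.png',np.hstack(o))"
```

```text
(no output)
```

View pics/w45c.png

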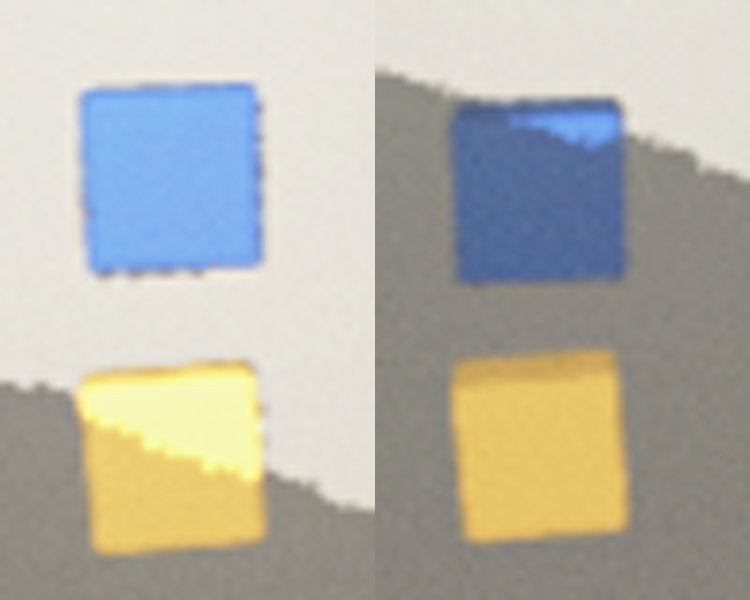

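```bash
cat > pix.py <<'E'
from h import *
A,B=L('w4'),L('w5')
a=lambda p:(236+p[0]/7.5-.43,90+p[1]/7.5-.43)
b=lambda p:(236+(p[0]-375)/7.5-.43,135+p[1]/7.5-.43)
for nm,P,Q in [('blue',((80,90),(257,86),(261,266),(90,272)),((453,118),(621,108),(624,276),(461,282))),('yel',((80,382),(255,368),(266,543),(95,553)),((453,388),(618,376),(628,531),(466,541)))]:
    t=np.array([tri([(A,a(p)),(B,b(q))]) for p,q in zip(P,Q)]);print(nm,'tri',t.mean(0).round(1))
    for C,f,PP in((A,a,P),(B,b,Q)):
        c=np.array([onz(C,f(p),20) for p in PP]);d=c[1]+c[2]-c[0]-c[3];e=c[3]+c[2]-c[0]-c[1]
        print(c.mean(0).round(1),np.linalg.norm(d)/2,np.linalg.norm(e)/2,'yaw',np.degrees(np.arctan2(d[1],d[0])),np.degrees(np.arctan2(e[1],e[0])))
E
python3 pix.py; python3 - <<'E'
from h import *
s=r.read_state();Rm=R.from_rotvec(s['eef_rot']).as_matrix();print('tool y yaw',np.degrees(np.arctan2(Rm[1,1],Rm[0,1])),Rm[:,2])
c=r.camera('wrist');K,d,_,_=cam(c,s);T=c['T_tool_cam'];C=(K,d,T[:3,:3],T[:3,3])
im=c['color'];hsv=cv2.cvtColor(im,cv2.COLOR_BGR2HSV)
m=((hsv[...,1]>150)&((hsv[...,0]<8)|(hsv[...,0]>172))).astype(np.uint8)
m[:195]=0;m[228:]=0;m[:,:190]=0;m[:,330:]=0
n,_,st,ce=cv2.connectedComponentsWithStats(m)
for i in range(1,n):
    if st[i,4]>15:
        print(st[i],ce[i])
        x,y,w,h,_=st[i]
        for z in (56,68): print(onz(C,(x,y),z).round(1),onz(C,(x+w-1,y),z).round(1))
        # proj expected
for z in (50,67):
  for y in (-23,23): print('pred',z,y,[proj(C,[x,y,z]).round(1) for x in(-7,7)])
print('lug pred',[proj(C,[0,y,-2]).round() for y in(-17.5,17.5)])
E
```

```text
blue tri [ 5.274e+02 -3.000e-01  1.790e+01]
[ 5.273e+02 -4.000e-01  2.000e+01] 23.182375031458033 23.37117724479048 yaw 63.13143849824738 -26.059474035898727
[ 5.271e+02 -2.000e-01  2.000e+01] 23.098943923996217 23.39256538840848 yaw 64.35998938315846 -26.444840122471437
yel tri [560.6 -18.   21.4]
[560.7 -18.1  20. ] 23.893736652038783 23.933719360616855 yaw 65.49120554025366 -24.025844047072077
[560.9 -18.2  20. ] 23.641899701846178 23.276295682178958 yaw 65.58676011295405 -24.226933154927657
tool y yaw 61.55885114026002 [ 1.13255025e-03 -3.78854738e-04 -9.99999287e-01]
[293 204   7   9  48] [295.64583333 208.14583333]
[10.4 24.1 56. ] [10.4 28.  56. ]
[ 6.4 25.7 68. ] [ 6.4 29.8 68. ]
[213 206   6   7  41] [215.56097561 209.07317073]
[  9. -28.  56.] [  9.  -24.8  56. ]
[  4.9 -29.9  68. ] [  4.9 -26.4  68. ]
pred 50 -23 [array([220.5, 232.4]), array([219.7, 212. ])]
pred 50 23 [array([291.5, 232.4]), array([292.2, 212. ])]
pred 67 -23 [array([223.2, 222.5]), array([222.6, 203.6])]
pred 67 23 [array([288.7, 222.5]), array([289.3, 203.6])]
lug pred [array([219., 264.]), array([293., 264.])]
```

```bash
echo '[[[0,0,0],[0,0,-0.038]],[[0,0,0],[0,0,0]],[[0,0,0],[0,0,0]]]' > rows.txt && python3 inch.py rows.txt; python3 -c "
from h import *
print(go([526.1,0.2,110]))"
```

```text
time_s: 7.87
eef_pos: [540.3, -9.4, 199.2]
eef_rot: [0.714, 3.059, 0.0]
contact_force: [0.1, -0.3, -0.7]
grip_width: 47.0
grip_force: 4.6
[17.05153547  2.31615082 89.15784437]
```

Converted, 20 mm is 2, 15 mm is 1.5.

```bash
echo '[[[0.8,0.1,1.5],[0,0,0]],[[0.9,0.13,2],[0,0,0]],[[0,0,2],[0,0,0]],[[0,0,2],[0,0,0]],[[0,0,1.4],[0,0,0]],[[0,0,0],[0,0,0]],[[0,0,0],[0,0,0]],[[0,0,0],[0,0,0]]]' > rows.txt && python3 inch.py rows.txt; python3 -c "
from h import *
print(go([526.1,0.2,76.5]))
snap('w6');cv2.imwrite('pics/w6c.png',cv2.resize(cv2.imread('pics/w6.png')[120:330,150:370],(628,600)))"
```

```text
time_s: 8.53
eef_pos: [526.4, 0.7, 111.0]
eef_rot: [0.712, 3.059, 0.001]
contact_force: [0.4, 0.1, -0.8]
grip_width: 46.9
grip_force: 4.7
[ 0.10844939 -0.60714614 34.54649621]
```

View pics/w6c.png

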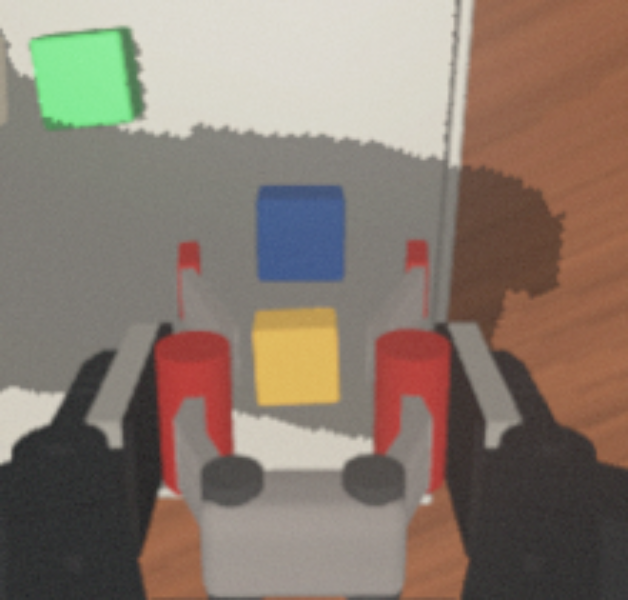

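Tips at (188,265) and (417,262) straddle the blue tablet (301,232) symmetrically; yellow clear. Descend and squeeze.

Converted, 12 mm is 1.2, 10.5 mm is 1.05.

```bash
echo '[[[0,-0.05,1.2],[0,0,0]],[[0,0,1.2],[0,0,0]],[[0,0,1.05],[0,0,0]],[[0,0,0],[0,0,0]],[[0,0,0],[0,0,0]],[[0,0,0],[0,0,0]]]' > rows.txt && python3 inch.py rows.txt;echo '[[[0,0,0],[0,0,0]],[[0,0,0],[0,0,0]],[[0,0,0],[0,0,0]],[[0,0,0],[0,0,0]],[[0,0,0],[0,0,0]]]' > rows.txt && python3 inch.py rows.txt 39
```

```text
time_s: 9.08
eef_pos: [525.9, 0.2, 76.4]
eef_rot: [0.711, 3.059, 0.001]
contact_force: [-0.3, -0.6, -1.6]
grip_width: 46.8
grip_force: 4.7
time_s: 9.5
eef_pos: [525.6, 0.0, 76.0]
eef_rot: [0.711, 3.06, 0.0]
contact_force: [0.4, 0.6, -0.7]
grip_width: 39.3
grip_force: 6.6
```

```bash
echo '[[[0,0,0],[0,0,0]],[[0,0,0],[0,0,0]],[[0,0,0],[0,0,0]],[[0,0,0],[0,0,0]]]' > rows.txt && python3 inch.py rows.txt 37.5
```

```text
time_s: 9.83
eef_pos: [525.6, 0.1, 76.0]
eef_rot: [0.711, 3.06, 0.0]
contact_force: [-0.1, -0.4, 2.1]
grip_width: 38.0
grip_force: 28.0
```

Converted, -25 mm is -2.5, -20 mm is -2.

```bash
echo '[[[0,0,-0.4],[0,0,0]],[[0,0,-1],[0,0,0]],[[0,0,-2],[0,0,0]],[[0,0,-2.5],[0,0,0]],[[0,0,-2.5],[0,0,0]],[[0,0,-2.5],[0,0,0]],[[0,0,-2],[0,0,0]],[[0,0,-1],[0,0,0]],[[0,0,0],[0,0,0]],[[0,0,0],[0,0,0]]]' > rows.txt && python3 inch.py rows.txt;python3 -c "
from h import *
snap('w7');cv2.imwrite('pics/w7c.png',cv2.resize(cv2.imread('pics/w7.png')[120:330,150:370],(628,600)))
s=r.read_state();print(s['joints'])"
```

```text
time_s: 10.67
eef_pos: [525.2, -0.4, 214.7]
eef_rot: [0.712, 3.06, -0.001]
contact_force: [-0.3, -0.1, -0.6]
grip_width: 38.0
grip_force: 28.0
[ 0.3564895   0.69669634 -0.74327109  1.88606764  0.63962375  0.81518338
  0.38368167]
```

View pics/w7c.png

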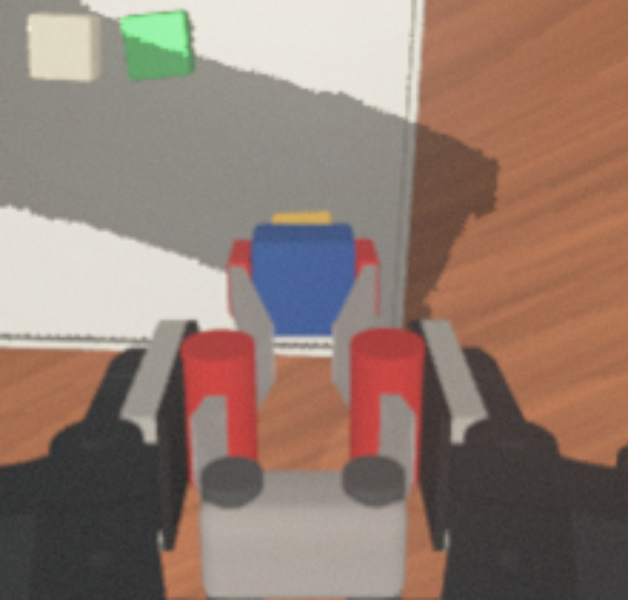

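Tablet held squarely between the tips, yellow left on the tray. Go to view the cup.

Converted, 4 mm is 0.4, 28 mm is 2.8.

```bash
echo '[[[0.4,1,0],[0,0,0]],[[0.8,2.2,0],[0,0,0]],[[0.9,2.5,0],[0,0,0]],[[1.1,2.8,0],[0,0,0]],[[1.1,2.8,0],[0,0,0]],[[1.1,2.8,0],[0,0,0]],[[1.1,2.8,0],[0,0,0]],[[0.9,2.5,0],[0,0,0]],[[0.8,2,0],[0,0,0]],[[0.4,1,0],[0,0,0]]]' > rows.txt && python3 inch.py rows.txt;echo '[[[0,0,0],[0,0,0]],[[0,0,0],[0,0,0]],[[0,0,0],[0,0,0]]]' > rows.txt && python3 inch.py rows.txt; python3 -c "
from h import *
snap('w8')"; echo '[[[-1,0,0],[0,0,0]],[[-2,0,0],[0,0,0]],[[-1,1,0],[0,0,0]],[[0,1,0],[0,0,0]],[[0,0,0],[0,0,0]],[[0,0,0],[0,0,0]],[[0,0,0],[0,0,0]]]' > rows.txt && python3 inch.py rows.txt; python3 -c "
from h import *
snap('w9')
a=[cv2.imread(f'pics/{n}.png') for n in('w8','w9')]
cv2.imwrite('pics/w89.png',np.hstack([i[:,56:456] for i in a]))"
```

```text
time_s: 11.55
eef_pos: [545.5, 244.0, 213.8]
eef_rot: [-0.703, -3.059, -0.003]
contact_force: [-0.3, -0.3, -1.4]
grip_width: 38.2
grip_force: 28.0
time_s: 11.8
eef_pos: [547.0, 236.7, 214.0]
eef_rot: [-0.714, -3.059, 0.005]
contact_force: [0.4, -0.1, -0.5]
grip_width: 37.8
grip_force: 28.0
time_s: 12.43
eef_pos: [590.7, 239.6, 214.7]
eef_rot: [-0.709, -3.06, 0.001]
contact_force: [-0.2, -0.3, -1.5]
grip_width: 38.7
grip_force: 28.0
```

View pics/w89.png

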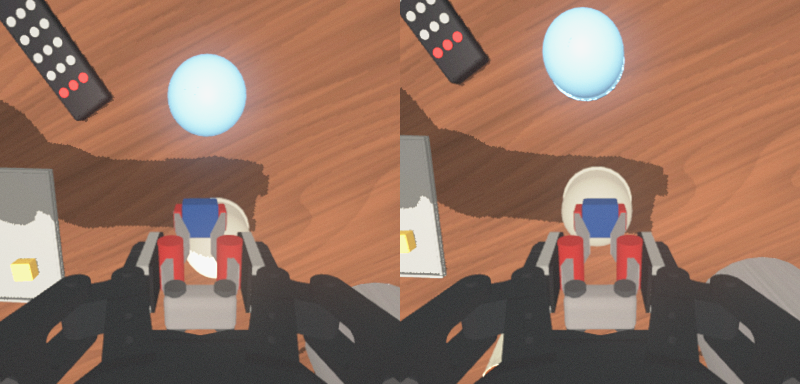

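Cup dome at (207,94) in the left and (584,53) in the right; the tablet is still held. Fit the cup silhouette in four views.

```bash
cat > cup.py <<'E'
from h import *
from scipy.optimize import minimize
th=np.linspace(0,2*np.pi,60)
P=[]
for rr,z in [(41,0),(41,6),(38,6),(38,40)]+[(38*np.cos(f),40+38*np.sin(f)) for f in np.linspace(0.05,np.pi/2,25)]:
    P+= [(rr*np.cos(t),rr*np.sin(t),z) for t in th]
P=np.array(P)
V=[]
for n in('w8','w9','top0','scene0'):
    C=L(n) if n[0]=='w' else cam(load(n))
    im=cv2.imread(f'pics/{n}.png').astype(int)
    g=proj(C,[474,274,45]).astype(int)
    m=((im[...,0]>im[...,2]+5)&(im[...,0]>90)).astype(np.uint8)
    w=np.zeros_like(m);w[max(0,g[1]-60):g[1]+60,max(0,g[0]-60):g[0]+60]=1
    _,l,st,_=cv2.connectedComponentsWithStats(m*w)
    k=1+np.argmax(st[1:,4]);m=(l==k).astype(np.uint8);print(n,st[k])
    V.append((n,C,m))
def cost(p,Vs):
    J=0
    for n,C,m in Vs:
        K,d,Rm,t=C
        q=cv2.projectPoints(P+np.array([p[0],p[1],p[2] if len(p)>2 else 0]),cv2.Rodrigues(Rm.T)[0],-Rm.T@t,K,d)[0]
        x=cv2.resize(m,None,fx=4,fy=4,interpolation=cv2.INTER_NEAREST)
        o=np.zeros_like(x);cv2.fillConvexPoly(o,cv2.convexHull(((q+.5)*4).astype(np.int32)),1)
        J+=(o!=x).sum()/x.sum()
    return J
for Vs in (V[:1],V[1:2],V[2:3],V[3:],V[:2],V[:3],V):
    f=minimize(cost,[474,274],args=(Vs,),method='Nelder-Mead',options=dict(initial_simplex=[[474,274],[482,274],[474,282]],xatol=.1));print([v[0] for v in Vs],f.x.round(1),round(f.fun,4))
f=minimize(cost,[474,274,0],args=(V,),method='Nelder-Mead',options=dict(initial_simplex=[[474,274,0],[482,274,0],[474,282,0],[474,274,8]],xatol=.1));print('xyz',f.x.round(1),f.fun)
s=r.read_state();c=r.camera('wrist');K,d,_,_=cam(c,s);T=c['T_tool_cam'];C=(K,d,T[:3,:3],T[:3,3])
im=c['color'].astype(int);m=((im[...,0]>im[...,2]+40)).astype(np.uint8);m[:180]=0;m[250:]=0
_,l,st,ce=cv2.connectedComponentsWithStats(m);k=1+np.argmax(st[1:,4]);x,y,w,h,_=st[k];print(st[k])
print('front bottom', onz(C,(x+w/2,y),72).round(1),'pred corners',[proj(C,[a,b,z]).round(1) for a,b,z in((10.4,-12,72),(10.4,12,72),(10.4,-12,56),(10.4,12,56),(-13.6,-12,56),(-13.6,12,56))])
for yy in range(y,y+h,3): xs=np.where(l[yy]==k)[0];print(yy,xs.min(),xs.max(),end='; ')
E
python3 cup.py
```

```text
w8 [ 224   54   78   83 5024]
w9 [ 198    7   83   94 5900]
top0 [150 206  30  28 673]
scene0 [ 361  183   39   40 1208]
['w8'] [477.  277.6] 0.0347
['w9'] [476.8 277.8] 0.0441
['top0'] [476.6 280.5] 0.0318
['scene0'] [475.3 277.5] 0.032
['w8', 'w9'] [476.9 277.8] 0.0792
['w8', 'w9', 'top0'] [476.7 278. ] 0.1656
['w8', 'w9', 'top0', 'scene0'] [476.7 277.9] 0.2126
xyz [477.  277.8   0.9] 0.21002210077888106
[ 238  199   36   38 1170]
front bottom [ 8.8  0.  72. ] pred corners [array([238.9, 196.8]), array([273.1, 196.8]), array([237.6, 203.9]), array([274.5, 203.9]), array([238.2, 237.8]), array([273.8, 237.8])]
199 240 271; 202 239 272; 205 239 273; 208 239 273; 211 239 273; 214 239 273; 217 239 273; 220 239 272; 223 241 271; 226 242 269; 229 244 268; 232 245 266; 235 246 265;
```

```bash
python3 -c "
from h import *
s=r.read_state();Rm=R.from_rotvec(s['eef_rot']).as_matrix();print(Rm.round(4));print(go([475.3,278.6,180]))"
```

```text
[[-8.979e-01  4.401e-01 -6.000e-04]
 [ 4.401e-01  8.979e-01 -6.000e-04]
 [ 2.000e-04 -8.000e-04 -1.000e+00]]
[121.19819328 -15.52305213  34.85687212]
```

Converted, 25 mm is 2.5, 20 mm is 2.

```bash
echo '[[[1,-0.2,0],[0,0,0]],[[2,-0.3,0],[0,0,0]],[[2.5,-0.3,0.5],[0,0,0]],[[2.5,-0.3,0.8],[0,0,0]],[[2,-0.25,0.8],[0,0,0]],[[1.4,-0.2,0.8],[0,0,0]],[[0.7,0,0.6],[0,0,0]],[[0,0,0],[0,0,0]],[[0,0,0],[0,0,0]],[[0,0,0],[0,0,0]]]' > rows.txt && python3 inch.py rows.txt;echo '[[[0,0,0],[0,0,0]],[[0,0,0],[0,0,0]]]' > rows.txt && python3 inch.py rows.txt;python3 -c "
from h import *
print(go([475.3,278.6,152]))"
```

```text
time_s: 13.37
eef_pos: [477.8, 278.4, 180.1]
eef_rot: [0.714, 3.058, 0.001]
contact_force: [-0.2, 0.1, -1.2]
grip_width: 38.4
grip_force: 28.0
time_s: 13.53
eef_pos: [477.5, 278.4, 180.0]
eef_rot: [0.714, 3.058, 0.001]
contact_force: [-0.1, 0.4, -0.2]
grip_width: 37.9
grip_force: 28.0
[ 2.06435016 -0.79151675 28.04565566]
```

```bash
echo '[[[0.2,-0.07,0.8],[0,0,0]],[[0,0,0.9],[0,0,0]],[[0,0,0.7],[0,0,0]],[[0,0,0.4],[0,0,0]],[[0,0,0],[0,0,0]],[[0,0,0],[0,0,0]],[[0,0,0],[0,0,0]]]' > rows.txt && python3 inch.py rows.txt;python3 -c "
from h import *
print(go([475.3,278.6,150]))
snap('w10');snap('s10','scene')
a=cv2.imread('pics/w10.png')[60:330,100:412];b=cv2.imread('pics/s10.png')[130:230,320:440]
cv2.imwrite('pics/p10.png',np.hstack([cv2.resize(a,(400,346)),cv2.resize(b,(400,346),interpolation=cv2.INTER_CUBIC)]))"
```

```text
time_s: 14.12
eef_pos: [474.3, 279.2, 151.8]
eef_rot: [0.711, 3.06, 0.0]
contact_force: [-0.5, -0.4, -0.9]
grip_width: 38.3
grip_force: 28.0
[-1.16478445 -0.06542953  1.81574108]
```

View pics/p10.png

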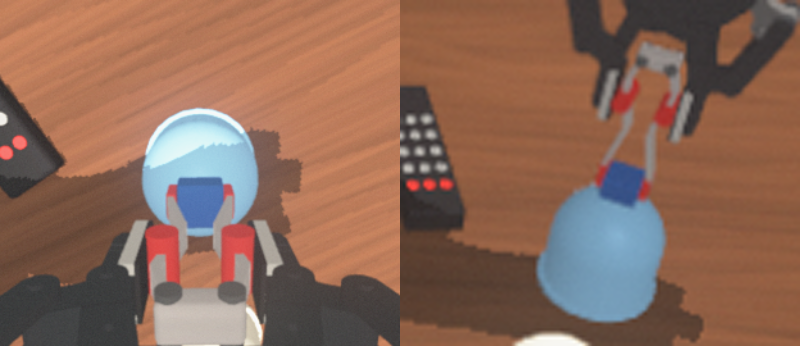

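Tablet just above the dome; check the lateral offset numerically in the scene view.

```bash
python3 -c "
from h import *
C=L('s10');im=cv2.imread('pics/s10.png').astype(int)
m=((im[...,0]>im[...,2]+60)&(im[...,1]<110)&(im[...,0]>90)).astype(np.uint8);w=np.zeros_like(m);w[130:230,320:440]=1
_,l,st,ce=cv2.connectedComponentsWithStats(m*w);k=1+np.argmax(st[1:,4]);print(st[k],ce[k])
t,v=ray(C,ce[k])
for off in((0,0),(10,0),(0,10)):
  # hull of tablet
  a=np.radians(63.7);ux=np.array([np.cos(a),np.sin(a),0]);uy=np.array([-np.sin(a),np.cos(a),0])
  P=np.array([np.array([476.9+off[0],277.8+off[1],80])+ux*i*11.5+uy*j*11.5+[0,0,z] for i in(-1,1) for j in(-1,1) for z in(0,16)])
  q=np.array([proj(C,p) for p in P]).astype(np.float32);M=cv2.moments(cv2.convexHull(q));print(off,M['m10']/M['m00'],M['m01']/M['m00'],q.min(0),q.max(0))
sc=cam(load('scene0'))
"
sed -i "s/('w8','w9','top0','scene0')/('w10','s10')/; s/ for Vs in.*//" cup.py; python3 - <<'E'
from h import *
s=open('cup.py').read().split('for Vs in')[0].replace("n[0]=='w'","True").replace('im[...,0]>90','im[...,0]>90)&(im[...,1]>105')
exec(s)
for Vs in (V[:1],V[1:]):
    f=minimize(cost,[477,277],args=(Vs,),method='Nelder-Mead',options=dict(initial_simplex=[[474,274],[482,274],[474,282]]));print(Vs[0][0],f.x,f.fun)
E
```

```text
[380 177  13  13 108] [386.05555556 182.87037037]
(0, 0) 386.4100161816004 183.2761482466197 [379.05466 176.14105] [393.83688 190.49667]
(10, 0) 387.2425848672987 186.15234392372167 [379.81555 178.92653] [394.7422  193.46526]
(0, 10) 390.97031747269614 183.46927392803698 [383.58664 176.3237 ] [398.42532 190.70047]
w10 [ 211  144   91  101 6303]
s10 [ 361  184   39   39 1137]
w10 [476.88792574 277.62225339] 0.15994367761383468
s10 [476.27363783 277.25490916] 0.08822559366754618
```

The rows are not in the units I measure in: shifts go in cm. I convert before sending: 1 mm is 0.1, -0.8 mm is -0.08.

```bash
echo '[[[-0.08,0,0.1],[0,0,0]],[[0,0,0],[0,0,0]],[[0,0,0],[0,0,0]],[[0,0,0],[0,0,0]]]' > rows.txt && python3 inch.py rows.txt; echo '[[[0,0,0.1],[0,0,0]],[[0,0,0],[0,0,0]],[[0,0,0],[0,0,0]],[[0,0,0],[0,0,0]]]' > rows.txt && python3 inch.py rows.txt
```

```text
time_s: 14.55
eef_pos: [475.0, 278.6, 150.8]
eef_rot: [0.711, 3.06, 0.0]
contact_force: [-0.2, -0.2, -1.0]
grip_width: 38.0
grip_force: 28.0
time_s: 14.88
eef_pos: [475.1, 278.7, 149.9]
eef_rot: [0.711, 3.06, 0.0]
contact_force: [0.2, 0.7, -0.3]
grip_width: 38.3
grip_force: 28.1
```

```bash
echo '[[[0,0,0.05],[0,0,0]],[[0,0,0],[0,0,0]],[[0,0,0],[0,0,0]],[[0,0,0],[0,0,0]]]' > rows.txt && python3 inch.py rows.txt; echo '[[[0,0,0.05],[0,0,0]],[[0,0,0],[0,0,0]],[[0,0,0],[0,0,0]],[[0,0,0],[0,0,0]]]' > rows.txt && python3 inch.py rows.txt;echo '[[[0,0,0],[0,0,0]],[[0,0,0],[0,0,0]]]' > rows.txt && python3 inch.py rows.txt
```

```text
time_s: 15.22
eef_pos: [475.2, 278.9, 149.7]
eef_rot: [0.711, 3.059, 0.001]
contact_force: [0.4, -0.4, 5.3]
grip_width: 38.2
grip_force: 28.4
time_s: 15.55
eef_pos: [475.2, 279.0, 149.2]
eef_rot: [0.711, 3.059, 0.001]
contact_force: [-0.3, -0.7, 5.8]
grip_width: 38.3
grip_force: 28.4
time_s: 15.72
eef_pos: [475.2, 279.0, 149.2]
eef_rot: [0.711, 3.059, 0.001]
contact_force: [-1.0, 0.2, 4.7]
grip_width: 37.8
grip_force: 28.4
```

```bash
echo '[[[0,0,0],[0,0,0]],[[0,0,0],[0,0,0]],[[0,0,0],[0,0,0]]]' > rows.txt && python3 inch.py rows.txt 38.4;echo '[[[0,0,0],[0,0,0]],[[0,0,0],[0,0,0]],[[0,0,0],[0,0,0]]]' > rows.txt && python3 inch.py rows.txt 39;echo '[[[0,0,0],[0,0,0]],[[0,0,0],[0,0,0]],[[0,0,0],[0,0,0]]]' > rows.txt && python3 inch.py rows.txt 40;echo '[[[0,0,0],[0,0,0]],[[0,0,0],[0,0,0]],[[0,0,0],[0,0,0]]]' > rows.txt && python3 inch.py rows.txt 42;echo '[[[0,0,0],[0,0,0]],[[0,0,0],[0,0,0]],[[0,0,0],[0,0,0]],[[0,0,0],[0,0,0]]]' > rows.txt && python3 inch.py rows.txt 47; python3 -c "
from h import *
snap('w11');snap('s11','scene')
a=cv2.imread('pics/w11.png')[60:330,100:412];b=cv2.imread('pics/s11.png')[130:230,320:440]
cv2.imwrite('pics/p11.png',np.hstack([cv2.resize(a,(400,346)),cv2.resize(b,(400,346),interpolation=cv2.INTER_CUBIC)]))"
```

```text
time_s: 15.97
eef_pos: [475.0, 278.7, 148.7]
eef_rot: [0.711, 3.06, 0.0]
contact_force: [0.2, -0.2, 2.5]
grip_width: 38.9
grip_force: 17.3
time_s: 16.22
eef_pos: [474.7, 278.2, 148.3]
eef_rot: [-0.711, -3.059, 0.002]
contact_force: [-0.5, -0.2, -0.4]
grip_width: 39.0
grip_force: 6.6
time_s: 16.47
eef_pos: [474.9, 278.5, 148.6]
eef_rot: [-0.711, -3.06, 0.001]
contact_force: [-0.4, 0.2, -1.3]
grip_width: 39.9
grip_force: 6.2
time_s: 16.72
eef_pos: [475.0, 278.6, 148.8]
eef_rot: [0.711, 3.06, -0.0]
contact_force: [-0.5, 0.8, -1.2]
grip_width: 42.1
grip_force: 5.8
time_s: 17.05
eef_pos: [475.0, 278.6, 148.8]
eef_rot: [0.711, 3.06, -0.0]
contact_force: [-0.3, -0.9, -0.4]
grip_width: 46.9
grip_force: 4.6
```

View pics/p11.png

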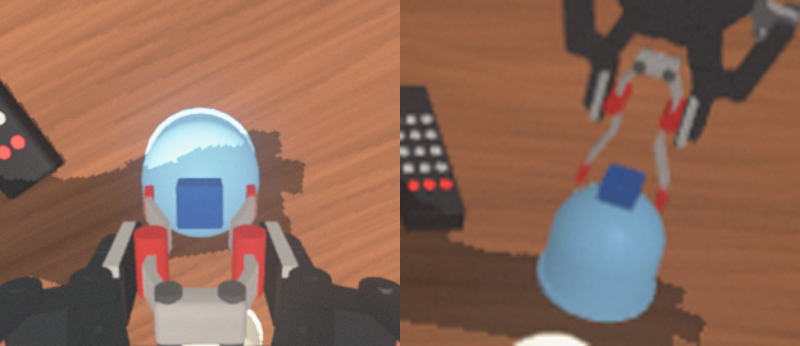

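Tips open to both sides, tablet resting on the crest. Enough pictures viewed; from here I check numerically only. Straight up.

```bash
echo '[[[0,0,-0.5],[0,0,0]],[[0,0,-1],[0,0,0]],[[0,0,-1.5],[0,0,0]],[[0,0,-2],[0,0,0]],[[0,0,-1.5],[0,0,0]],[[0,0,-0.5],[0,0,0]],[[0,0,0],[0,0,0]],[[0,0,0],[0,0,0]]]' > rows.txt && python3 inch.py rows.txt;echo '[[[-0.5,-1,0],[0,0,0]],[[-1,-2.2,0],[0,0,0]],[[-1.4,-2.9,0],[0,0,0]],[[-1.5,-3,0],[0,0,0]],[[-1.5,-3,0],[0,0,0]],[[-1.5,-3,0],[0,0,0]],[[-1.5,-3,0],[0,0,0]],[[-1.5,-3,0],[0,0,0]],[[-1.5,-3,0],[0,0,0]],[[-1.5,-3,0],[0,0,0]]]' > rows.txt && python3 inch.py rows.txt;echo '[[[-1.5,-3,0],[0,0,0]],[[-1.5,-3,0],[0,0,0]],[[-1.5,-3,0],[0,0,0]],[[-1.5,-3,0],[0,0,0]],[[-1.5,-3,0],[0,0,0]],[[-1.5,-3,0],[0,0,0]],[[-1.5,-3,0],[0,0,0]],[[-1,-2.5,0],[0,0,0]],[[-0.5,-1.3,0],[0,0,0]],[[0,0,0],[0,0,0]]]' > rows.txt && python3 inch.py rows.txt;python3 - <<'E'
from h import *
C=snap('s12','scene');im=cv2.imread('pics/s12.png').astype(int)
m=((im[...,0]>im[...,2]+60)&(im[...,1]<110)&(im[...,0]>90)).astype(np.uint8);w=np.zeros_like(m);w[130:230,320:440]=1
_,l,st,ce=cv2.connectedComponentsWithStats(m*w);k=1+np.argmax(st[1:,4]);print(st[k],ce[k])
E
```

```text
time_s: 17.82
eef_pos: [475.0, 278.3, 218.8]
eef_rot: [0.712, 3.06, -0.0]
contact_force: [0.2, -0.3, -1.6]
grip_width: 46.8
grip_force: 4.6
time_s: 18.65
eef_pos: [474.3, -26.4, 217.9]
eef_rot: [-0.711, -3.058, 0.002]
contact_force: [0.7, -1.2, -1.1]
grip_width: 46.8
grip_force: 4.6
time_s: 19.48
eef_pos: [471.1, -304.5, 216.9]
eef_rot: [-0.723, -3.054, 0.004]
contact_force: [0.5, 0.3, -1.1]
grip_width: 46.8
grip_force: 4.6
[380 183  12   7  51] [384.56862745 186.07843137]
```

```bash
python3 - <<'E'
from h import *
C=L('s12')
for n in ('s11','s12'):
    im=cv2.imread(f'pics/{n}.png');h=cv2.cvtColor(im,cv2.COLOR_BGR2HSV)
    print(n)
    for y in range(170,200,2): print(y,[tuple(int(c) for c in h[y,x,[0,1]]) for x in range(374,400,3)])
print(proj(C,[476.9,277.8,94]),proj(C,[476.9,277.8,78]))
E
```

```text
s11
170 [(10, 137), (11, 138), (8, 47), (11, 115), (10, 138), (10, 135), (10, 140), (10, 136), (9, 35)]
172 [(10, 140), (10, 116), (10, 54), (10, 141), (11, 142), (10, 142), (10, 140), (11, 120), (10, 22)]
174 [(10, 138), (9, 26), (11, 140), (11, 139), (10, 138), (11, 141), (10, 137), (11, 134), (11, 19)]
176 [(8, 139), (8, 82), (11, 138), (9, 122), (11, 138), (10, 141), (10, 140), (10, 140), (10, 16)]
178 [(3, 170), (8, 145), (11, 137), (111, 128), (112, 111), (176, 69), (11, 140), (10, 140), (14, 19)]
180 [(1, 186), (11, 139), (10, 125), (110, 145), (110, 156), (110, 148), (111, 134), (10, 135), (13, 16)]
182 [(5, 161), (10, 94), (136, 54), (110, 149), (110, 148), (110, 150), (115, 106), (11, 136), (12, 23)]
184 [(5, 47), (103, 91), (109, 142), (110, 148), (110, 150), (110, 152), (159, 49), (11, 140), (2, 114)]
186 [(103, 94), (102, 96), (110, 148), (110, 148), (110, 150), (110, 150), (107, 52), (11, 133), (1, 182)]
188 [(103, 95), (102, 96), (105, 108), (109, 130), (110, 148), (110, 146), (102, 96), (0, 32), (1, 183)]
190 [(102, 96), (102, 94), (103, 97), (102, 96), (104, 105), (1
[... 1347 characters left out ...]
, (110, 148), (110, 147), (103, 80), (10, 128), (9, 127)]
188 [(97, 77), (95, 70), (105, 104), (108, 132), (111, 144), (110, 141), (95, 66), (113, 28), (9, 128)]
190 [(97, 78), (95, 69), (94, 62), (100, 90), (104, 103), (104, 111), (94, 64), (97, 78), (10, 128)]
192 [(97, 79), (96, 71), (94, 59), (93, 49), (93, 56), (98, 84), (95, 67), (96, 76), (8, 84)]
194 [(98, 81), (96, 75), (95, 65), (94, 54), (94, 60), (94, 64), (95, 69), (97, 77), (102, 82)]
196 [(98, 86), (97, 80), (96, 73), (95, 61), (94, 64), (95, 70), (96, 74), (97, 80), (101, 86)]
198 [(99, 89), (98, 83), (97, 80), (96, 70), (95, 69), (96, 74), (97, 80), (98, 85), (101, 89)]
[387.02399635 181.23297814] [385.41731682 186.59153484]
```

```bash
for i in 1; do echo '[[[0,0,0],[0,0,0.06]],[[0,0,0],[0,0,0.12]],[[0,0,0],[0,0,0.12]],[[0,0,0],[0,0,0.12]],[[0,0,0],[0,0,0.12]],[[0,0,0],[0,0,0.12]],[[0,0,0],[0,0,0.12]],[[0,0,0],[0,0,0.12]],[[0,0,0],[0,0,0.12]],[[0,0,0],[0,0,0.12]]]' > rows.txt && python3 inch.py rows.txt; done; echo '[[[0,0,0],[0,0,0.12]],[[0,0,0],[0,0,0.12]],[[0,0,0],[0,0,0.12]],[[0,0,0],[0,0,0.12]],[[0,0,0],[0,0,0.12]],[[0,0,0],[0,0,0.12]],[[0,0,0],[0,0,0.12]],[[0,0,0],[0,0,0.12]],[[0,0,0],[0,0,0.1]],[[0,0,0],[0,0,0]]]' > rows.txt && python3 inch.py rows.txt;echo '[[[0,0,0],[0,0,0]],[[0,0,0],[0,0,0]],[[0,0,0],[0,0,0]]]' > rows.txt && python3 inch.py rows.txt; python3 - <<'E'
from h import *
s=r.read_state();Rm=R.from_rotvec(s['eef_rot']).as_matrix();print('tool y yaw',np.degrees(np.arctan2(Rm[1,1],Rm[0,1])),Rm[:,2],go([473.8,-310.3,130]))
c=r.camera('wrist');K,d,_,_=cam(c,s);T=c['T_tool_cam'];C=(K,d,T[:3,:3],T[:3,3])
hsv=cv2.cvtColor(c['color'],cv2.COLOR_BGR2HSV)
m=((hsv[...,1]>150)&((hsv[...,0]<8)|(hsv[...,0]>172))).astype(np.uint8)
m[:185]=0;m[240:]=0;m[:,:190]=0;m[:,330:]=0
n,_,st,ce=cv2.connectedComponentsWithStats(m)
for i in range(1,n):
    if st[i,4]>15:
        x,y,w,h,_=st[i];print(st[i],onz(C,(x,y),68).round(1),onz(C,(x+w-1,y),68).round(1))
E
```

```text
time_s: 20.37
eef_pos: [473.7, -296.9, 218.4]
eef_rot: [-2.252, -2.188, -0.001]
contact_force: [-0.0, 0.2, -1.1]
grip_width: 47.1
grip_force: 4.7
time_s: 21.2
eef_pos: [473.9, -296.9, 218.4]
eef_rot: [-3.048, -0.754, 0.001]
contact_force: [0.1, -0.3, -1.7]
grip_width: 46.6
grip_force: 4.7
time_s: 21.45
eef_pos: [474.0, -298.6, 218.6]
eef_rot: [-3.048, -0.758, 0.0]
contact_force: [-0.2, 0.7, -0.3]
grip_width: 47.0
grip_force: 4.7
tool y yaw -62.08594917931755 [-1.75939608e-04  6.17978884e-04 -9.99999794e-01] [-5.6380541  10.33366995 88.63896489]
[212 205   9  10  66] [  6.2 -30.2  68. ] [  6.2 -24.6  68. ]
[292 205   7   9  51] [ 6.2 25.3 68. ] [ 6.2 29.5 68. ]
[206 236  23   4  63] [-17.2 -35.5  68. ] [-17.2 -19.7  68. ]
[283 236  24   4  76] [-17.2  19.7  68. ] [-17.2  36.2  68. ]
```

Tablet unchanged on the crest (only sunlit now). Tips at tool x about -1, centred; go over the stand.

```bash
echo '[[[-0.26,0.53,1.5],[0,0,0]],[[-0.2,0.5,2.5],[0,0,0]],[[0,0,2.5],[0,0,0]],[[0,0,1.8],[0,0,0]],[[0,0,0.5],[0,0,0]],[[0,0,0],[0,0,0]],[[0,0,0],[0,0,0]],[[0,0,0],[0,0,0]]]' > rows.txt && python3 inch.py rows.txt; python3 -c "
from h import *
print(go([474.7,-309.8,74]))"
```

```text
time_s: 22.17
eef_pos: [475.6, -310.9, 132.1]
eef_rot: [3.048, 0.754, 0.003]
contact_force: [0.7, 0.2, -1.1]
grip_width: 46.8
grip_force: 4.7
[-0.40771242 -1.51461816 58.05620186]
```

Converted, 12 mm is 1.2, 10 mm is 1.

```bash
echo '[[[-0.04,-0.12,1],[0,0,0]],[[0,0,1.2],[0,0,0]],[[0,0,1.2],[0,0,0]],[[0,0,1],[0,0,0]],[[0,0,0.8],[0,0,0]],[[0,0,0.5],[0,0,0]],[[0,0,0],[0,0,0]],[[0,0,0],[0,0,0]],[[0,0,0],[0,0,0]]]' > rows.txt && python3 inch.py rows.txt; echo '[[[0,0,0.1],[0,0,0]],[[0,0,0],[0,0,0]],[[0,0,0],[0,0,0]],[[0,0,0],[0,0,0]]]' > rows.txt && python3 inch.py rows.txt
```

```text
time_s: 22.92
eef_pos: [474.1, -309.8, 74.1]
eef_rot: [3.049, 0.754, 0.001]
contact_force: [-0.0, -0.6, -0.7]
grip_width: 47.1
grip_force: 4.6
time_s: 23.25
eef_pos: [473.9, -309.6, 73.0]
eef_rot: [3.049, 0.754, 0.0]
contact_force: [0.6, -0.2, -0.5]
grip_width: 47.2
grip_force: 4.6
```

Converted, 1 mm is 0.1.

```bash
echo '[[[0,0,0.1],[0,0,0]],[[0,0,0],[0,0,0]],[[0,0,0],[0,0,0]],[[0,0,0],[0,0,0]]]' > rows.txt && python3 inch.py rows.txt; echo '[[[0,0,0.08],[0,0,0]],[[0,0,0],[0,0,0]],[[0,0,0],[0,0,0]],[[0,0,0],[0,0,0]]]' > rows.txt && python3 inch.py rows.txt
```

```text
time_s: 23.58
eef_pos: [474.0, -309.7, 72.0]
eef_rot: [3.049, 0.754, 0.001]
contact_force: [0.5, -0.4, 1.9]
grip_width: 47.0
grip_force: 4.7
time_s: 23.92
eef_pos: [474.3, -309.8, 71.4]
eef_rot: [3.049, 0.754, 0.001]
contact_force: [0.2, 0.1, 5.0]
grip_width: 47.2
grip_force: 4.8
```

Converted, -6 mm is -0.6, -30 mm is -3.

```bash
echo '[[[0,0,0],[0,0,0]],[[0,0,0],[0,0,0]],[[0,0,0],[0,0,0]]]' > rows.txt && python3 inch.py rows.txt 49;echo '[[[0,0,0],[0,0,0]],[[0,0,0],[0,0,0]],[[0,0,0],[0,0,0]]]' > rows.txt && python3 inch.py rows.txt 51;echo '[[[0,0,0],[0,0,0]],[[0,0,0],[0,0,0]],[[0,0,0],[0,0,0]]]' > rows.txt && python3 inch.py rows.txt 54;echo '[[[0,0,0],[0,0,0]],[[0,0,0],[0,0,0]],[[0,0,0],[0,0,0]],[[0,0,0],[0,0,0]],[[0,0,0],[0,0,0]]]' > rows.txt && python3 inch.py rows.txt 85;echo '[[[0,0,-0.6],[0,0,0]],[[0,0,-1.5],[0,0,0]],[[0,0,-2.5],[0,0,0]],[[0,0,-3],[0,0,0]],[[0,0,-3],[0,0,0]],[[0,0,-3],[0,0,0]],[[0,0,-2.5],[0,0,0]],[[0,0,-1.2],[0,0,0]],[[0,0,0],[0,0,0]],[[0,0,0],[0,0,0]]]' > rows.txt && python3 inch.py rows.txt; python3 - <<'E'
from h import *
C=snap('w13');im=cv2.imread('pics/w13.png');h=cv2.cvtColor(im,cv2.COLOR_BGR2HSV)
m=((h[...,1]>150)&((h[...,0]<6)|(h[...,0]>174))).astype(np.uint8)
n,_,st,ce=cv2.connectedComponentsWithStats(m);I=[i for i in range(1,n) if st[i,4]>60]
for i in I: print(st[i],onz(C,ce[i],74).round(1))
S=snap('s13','scene');im=cv2.imread('pics/s13.png');h=cv2.cvtColor(im,cv2.COLOR_BGR2HSV)
m=((h[...,0]>107)&(h[...,0]<113)&(h[...,1]>125)).astype(np.uint8);w=np.zeros_like(m);w[150:210,350:420]=1
_,l,st,ce=cv2.connectedComponentsWithStats(m*w);k=1+np.argmax(st[1:,4]);print('tablet',st[k],ce[k],'pred',proj(S,[476.9,277.8,86]))
o=cv2.cvtColor(cv2.imread('pics/s12.png'),cv2.COLOR_BGR2HSV)
m=((o[...,0]>107)&(o[...,0]<113)&(o[...,1]>125)).astype(np.uint8);_,l,st,ce=cv2.connectedComponentsWithStats(m*w);k=1+np.argmax(st[1:,4]);print('before',st[k],ce[k])
E
```

```text
time_s: 24.17
eef_pos: [473.9, -309.5, 71.0]
eef_rot: [3.05, 0.754, 0.0]
contact_force: [-0.3, 0.5, 2.7]
grip_width: 48.9
grip_force: 2.2
time_s: 24.42
eef_pos: [473.5, -309.4, 70.7]
eef_rot: [-3.049, -0.754, 0.001]
contact_force: [-0.5, 0.7, -1.5]
grip_width: 50.9
grip_force: 3.7
time_s: 24.67
eef_pos: [473.8, -309.6, 71.0]
eef_rot: [-3.05, -0.754, 0.0]
contact_force: [-0.5, 0.3, 0.2]
grip_width: 53.8
grip_force: 0.0
time_s: 25.08
eef_pos: [473.9, -309.6, 71.0]
eef_rot: [3.05, 0.754, 0.0]
contact_force: [0.1, 0.0, -0.6]
grip_width: 85.3
grip_force: 0.0
time_s: 25.92
eef_pos: [473.9, -309.6, 244.7]
eef_rot: [3.049, 0.754, 0.001]
contact_force: [-0.0, -1.0, -0.1]
grip_width: 84.8
grip_force: 0.0
[231 168  10  25 136] [ 465.3 -289.5   74. ]
[270 168  10  24 131] [ 485.4 -327.2   74. ]
tablet [380 178  13  12 113] [385.80530973 183.36283186] pred [386.21509677 183.93002181]
before [380 178  13  12 114] [385.84210526 183.3245614 ]
```

```bash
echo '[[[0,0,0],[0,0,0]],[[0,0,0],[0,0,0]],[[0,0,0],[0,0,0]],[[0,0,0],[0,0,0]]]' > rows.txt && python3 inch.py rows.txt >/dev/null; python3 -c "
from station import r
print(r.job_done())"
```

```text
the job is handed in; nothing more can be done
None
```

The job is handed in, but no verdict came back: my last camera check had the blue tablet on the blue cup's crest to within about 1 mm and the tongs standing centred in their stand, at 26 s; I viewed 12 pictures, two over the limit of 10.

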